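# Open the jar under the clamp

### The arm

A 6-joint arm with a two-finger parallel gripper is mounted at the origin on the work surface. World frame = base frame: x ahead of the robot, y to its left, z up, the work surface at z = 0. Lengths are in m, angles in degrees, forces in N, time in s.
With the tool pointing down it reaches from about 0.225 to 0.875 m from the base axis. Payload 3.4 kg.
Tool frame: the origin (TCP) lies at the very end of the fingers, on their centre line; the grasp point (between the pads) lies 19 mm behind it; z points along the fingers, y is the line along which they close (so a half turn about z gives the same grasp; the last joint's range is limited). The gripper opens to 85 mm and grips with 20 to 120 N. Pads are 22 mm wide; open, the fingers measure 114 mm over their backs; the gripper's body (76 mm by 85 mm) begins 54 mm behind the grasp point. The pads swing forward as they close: fully open they stand 13 mm farther back than shut.
Start: joints at [62.109, 15.808, 86.224, -0, 77.962, -6.933], TCP at [0.206, 0.537, 0.231] pointing down, gripper open.
Joint ranges: [-165.64, 165.64], [-43.16, 119.46], [12.63, 154.43], [-67.54, 247.53], [6.08, 155.33], [-154.97, 154.97]. Speed limits (degrees/s): [147.25, 147.25, 180, 180, 180, 180].

### API

Orientations are given as [roll, pitch, yaw] about the fixed x, y, z axes, in that order (R = Rz(yaw) Ry(pitch) Rx(roll)).
In Python, from workcell import ctrl, eyes gives the robot as it stands.
- The arm moves only by the tool servo_tool, never from a script. Its argument "targets" is a list that holds one entry, the list of rows, each a list of 5 numbers: the shift along the tool's x, y, z in m, then the turn about the tool's z in rad, then the opening, from -1 (shut) to 1 (fully open). In form: [[[dx, dy, dz, spin, jaw], ...]]. A call has 1 to 8 rows; each row is the pose to reach, as a shift and turn from the pose commanded when the call began, along the tool's axes at that moment; what a row does not reach only later rows make up. A row lasts 1/10 s, in which the tool goes at most 50 mm and 8.59 degrees, less where a joint would pass 70% of its speed; a pose out of reach is approached as far as the arm can. A call with a gripper value outside its range is refused whole. The fingers move at their own pace and stop on an object; "newtons" is the grip in N (left out, the last holds). Time passes only in rows, so rows that repeat a pose let the fingers close. It gives the time, the measured TCP pose, the force, the opening and the grip force at its end, in the units of the state.
- ctrl.sense(): the state, without advancing time (a new reading comes with each control period).
- eyes.read_camera(name): name is "side" or "top" or "wrist"; returns a dict with "image" (480x640x3 uint8, red, green, blue), "fx", "fy", "cx", "cy" (pixels), "dist_coeffs" ([k1, k2, p1, p2, k3] as OpenCV has them; the pictures are not rectified), "cam_to_world" (4x4, takes a point from camera to world coordinates); the wrist camera has in their place "hand_eye" (4x4, takes a point from camera to tool coordinates, whose origin is the TCP and whose axes are the flange's). Camera axes: x right, y down, z forward; pixel columns grow to the right and rows downward; lengths in m; the calibration is good to about 2 mm. A picture is of the moment at which its call begins: read the wrist's pose just before it. There is no depth.
- ctrl.close_job(): hands the job in; it is judged then, once.
The state is a dict: "t": time; "q": joint angles; "qd": joint speeds; "joint_torque": joint torques, N m; "tool_pos": TCP position; "ee_rot": TCP orientation; "ft_force": force on the tool from outside, world axes, zero at the start; "moment": the same for the moment, N m; "gripper_width": opening from 0.0 (shut) to 1.0 (fully open); "finger_force": force on a finger pad.
Only numpy, scipy, OpenCV 4.12 (cv2) and the standard library are available. Lean on these libraries where they do the work, as an engineer would, in place of code of your own. Each camera call takes 0.05 s, during which the arm holds its last target. There are 200 camera calls.

### The job

Get the orange-lidded glass jar open for a painting session: first lift away the steel clamp that was left lying on its lid and lay it flat in the blue tool tray, then lift the loose orange lid straight off and set it down gently, right way up and flat on the floor of the grey mixing dish. Put both down, do not drop them; leave the jar standing where it is and do not disturb the white-lidded jar, the bottles, the pot or the spray can.

Things in the scene. Friction and masses are not known exactly. Their poses are not given: they have to be found in the camera images.
- clamp: Steel parallel clamp lying flat on the orange lid: two bars side by side along local x (-61 to +50), 36 wide over both, 16 high, about 0.2 kg. z up; origin on the underside, middle line. Flanks bare from x = -34 to +9: grip there across the bars, e.g. at x = -14. Dark round knobs, 13 diameter, stick out to 33 from the middle line: at x = +16 on the -y side, at x = +38 on the +y side.
- lid: Loose orange plastic jar lid (not screwed tight): inverted cup 62 in outer diameter, 20 high, flat top. Origin at the centre of its lower edge; z up. On the jar its lower edge is 67 above the bench, its top 87. It slips over the jar's 51 mm neck with about 2 play all round. About 0.05 kg.
- jar: Clear glass jar under the orange lid, empty, loose on the bench: body 72 in diameter up to 56 high, shoulder in to a neck 51 in diameter from 62 to 84 high. Origin at the centre of its underside, z up. Two bystanders stand close to it to either hand (red dropper bottle at its local +y, green pot at its local -y); along its local x it is free.
- tray: Blue plastic tool tray, open, 176 (local x) by 136 (local y), rim 15 high, walls and floor 3 thick, loose, about 0.5 kg, empty. Origin at the centre of its underside; the clamp goes lying on its floor, with its length along the tray's x.
- dish: Round grey ceramic mixing dish, open, empty, loose, 0.6 kg: 170 across the rim, 22 high, sloping 5 mm wall, flat inner floor 6 above the bench and about 114 in diameter. Origin at the centre of its underside, z up.
- spare_jar: Bystander: a like glass jar with a WHITE lid, closed; 72 in diameter, 87 high. Origin at the centre of its underside.
- dropper: Bystander close to the jar: red dropper bottle 36 in diameter with a black tapering tip, 102 high. Origin at the centre of its underside.
- pot: Bystander close to the jar: green paint pot with white cap, 50 in diameter, 72 high. Origin at the centre of its underside.
- spray_can: Bystander: yellow spray can with black cap, 52 in diameter, 150 high, standing nearest the robot. Origin at the centre of its underside.

How it is judged (in metres and radians):
On the way, in this order (a step that is already met when the one before it is completed fails the run):
1. the clamp lies flat and released in the blue tray while the orange lid is still on its jar (x of clamp in the frame of tray between -0.05 and 0.05 m and y of clamp in the frame of tray between -0.05 and 0.05 m and z of clamp in the frame of tray below 0.009 m and angle between each of clamp, lid's own z axis and vertical below 0.12 rad and linear speed of clamp below 0.03 m/s and contact force between the fingers and clamp below 0.3 N and horizontal distance between lid and jar below 0.008 m and z of lid in the frame of jar between 0.062 and 0.072 m), for 0.2 s.
2. the orange lid is lifted clear above the jar, upright in the grip (lower edge above the jar's rim) (z of lid in the frame of jar above 0.088 m and angle between lid's own z axis and vertical below 0.4 rad), for 0.1 s.
At the end, for the whole second after the job is handed in: Clamp flat (7 degrees) on the blue tray's floor, origin within 50 mm of tray centre along each tray axis; orange lid right way up and flat (7 degrees) on the grey dish's floor, within 35 mm of its centre; jar upright within 30 mm of its start; all released and at rest (x of clamp in the frame of tray between -0.05 and 0.05 m and y of clamp in the frame of tray between -0.05 and 0.05 m and z of clamp in the frame of tray below 0.009 m and angle between each of clamp, lid's own z axis and vertical below 0.12 rad and linear speed of each of clamp, lid, jar below 0.03 m/s and contact force between the fingers and clamp below 0.3 N and horizontal distance between lid and dish below 0.035 m and z of lid in the frame of dish below 0.011 m and contact force between the fingers and lid below 0.3 N and angle between jar's own z axis and vertical below 0.1 rad and distance of jar from where it was at the start of the episode below 0.03 m); the robot touches nothing.
It fails at once if the orange-lidded jar is tipped (over 17 degrees) or shifted more than 30 mm (angle between jar's own z axis and vertical above 0.3 rad or distance of jar from where it was at the start of the episode above 0.03 m).
It fails at once if a bystander (white-lidded jar, dropper bottle, pot, spray can) is shifted more than 25 mm or tipped over 17 degrees (distance of any of spare_jar, dropper, pot, spray_can from where it was at the start of the episode above 0.025 m or angle between any of spare_jar, dropper, pot, spray_can's own z axis and vertical above 0.3 rad).
It fails at once if the lid is dropped or flung into the dish (faster than 0.6 m/s within 50 mm above it) (horizontal distance between lid and dish below 0.06 m and z of lid in the frame of dish below 0.05 m and linear speed of lid above 0.6 m/s).
It fails at once if the clamp is dropped or flung into the tray (faster than 0.6 m/s within 50 mm above it) (horizontal distance between clamp and tray below 0.08 m and z of clamp in the frame of tray below 0.05 m and linear speed of clamp above 0.6 m/s).
It also fails if it takes over 69 s, if anything falls off the work surface, if the arm or the gripper's body presses on something with over 40 N, if the wrist force passes 120 N, or if a joint passes its speed limit or range.

## Working session

There is one attempt and no reset: what is moved stays moved. The work goes in short steps, Python scripts to look and compute and a tool call to move; the robot and the scene stay as the last step left them, time stands still between calls to the robot, and variables do not carry over. Pictures are saved under pics/ and viewed, at most 10 in all, crops included, and the job is handed in when it is done.

Besides the shell and the picture viewer there is one more tool, called after "Call:" by a JSON object that holds its "fn" and its "kwargs". servo_tool: Moves the arm, as the interface text tells. Its arguments: {"type":"object","properties":{"targets":{"type":"array","items":{"type":"array","items":{"type":"array","items":{"type":"number"}}}},"newtons":{"type":"number"}},"required":["targets"]}

```bash
ls; mkdir -p pics; python3 - <<'E'
from workcell import ctrl, eyes
import cv2,pickle
s=ctrl.sense();print(s)
for n in ["top","side","wrist"]:
    c=eyes.read_camera(n);pickle.dump(c,open(n+".pkl","wb"))
    cv2.imwrite(f"pics/{n}0.png",c["image"][:,:,::-1])
    print(n,c["fx"],c["cx"],c["dist_coeffs"],c.get("cam_to_world",c.get("hand_eye")))
E
```

```text
pics
{'t': 0.0, 'q': array([ 6.21072846e+01,  1.58467825e+01,  8.62975460e+01, -1.33856083e-04,
        7.79619306e+01, -6.93210424e+00]), 'qd': array([ 0.04998977, -0.01992798,  0.0363615 ,  0.05378289, -0.04175617,
        0.08981072]), 'joint_torque': array([-3.67476692e-03, -4.16766322e+01, -2.45804822e+01, -4.06771605e-04,
        1.10192323e-02, -1.53122937e-05]), 'tool_pos': array([0.2054329 , 0.53646123, 0.2304319 ]), 'ee_rot': array([-1.79894502e+02, -1.26948333e-02,  1.59039405e+02]), 'ft_force': array([0.1127911 , 0.24971624, 0.88179487]), 'moment': array([-0.05735069, -0.00454062, -0.01956804]), 'finger_force': 0.0, 'gripper_width': 1.0021941385607414}
top 441.709325163684 315.420966087915 [-0.0003456  0.         0.         0.         0.       ] [[-2.73723363e-02 -9.93156335e-01  1.13539642e-01  4.62792628e-01]
 [-9.99621239e-01  2.75191396e-02 -2.74449663e-04 -2.67135844e-02]
 [-2.85194184e-03 -1.13504150e-01 -9.93533429e-01  1.03882748e+00]
 [ 0.00000000e+00  0.00000000e+00  0.00000000e+00  1.00000000e+00]]
side 466.6399383624227 316.80119448973767 [-0.07303049  0.          0.          0.          0.        ] [[ 0.95626809 -0.23539258  0.17361359  0.36243029]
 [-0.29204608 -0.73566757  0.61114836 -0.68841512]
 [-0.0161379  -0.63512484 -0.7722409   0.89730236]
 [ 0.          0.          0.          1.        ]]
wrist 403.2829540737711 322.6030754928691 [-0.08745291  0.          0.          0.          0.        ] [[-2.45089101e-04 -9.55728598e-01 -2.94249532e-01  7.76790650e-02]
 [ 9.99999534e-01  4.06319473e-05 -9.64902471e-04 -4.90363651e-04]
 [ 9.34140817e-04 -2.94249631e-01  9.55728142e-01 -1.41794168e-01]
 [ 0.00000000e+00  0.00000000e+00  0.00000000e+00  1.00000000e+00]]
```

View pics/top0.png

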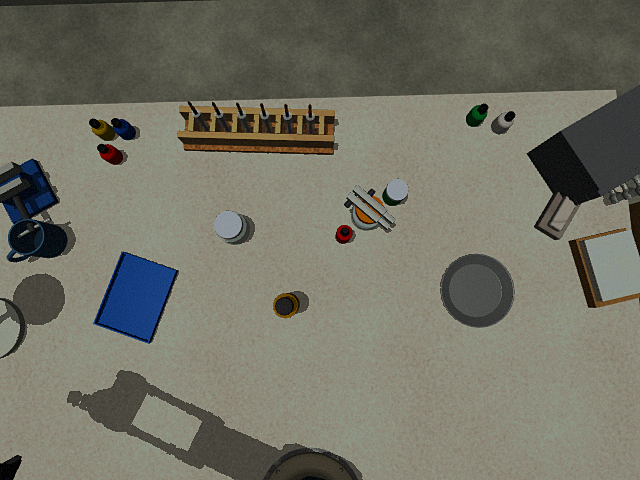

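View pics/side0.png

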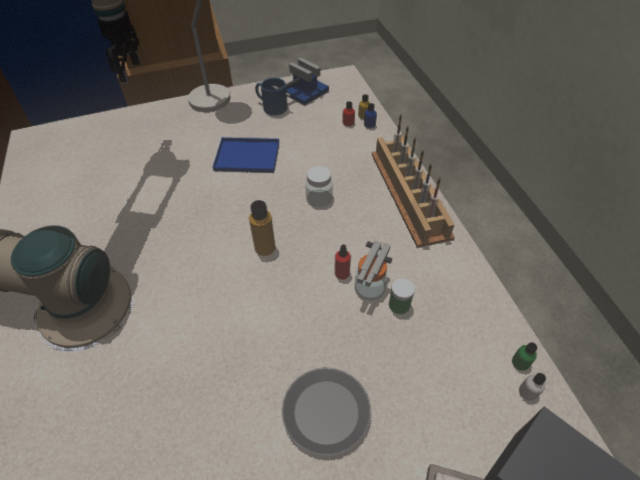

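Top view: clamp on the orange lid around (370,208), dropper (344,233), pot (396,192), spray can (286,304), white jar (230,227), tray centre ≈(137,297), dish ≈(477,290). The side view agrees.

```bash
cat > h.py <<'E'
import numpy as np,cv2,pickle
def ray(c,px,z,T=None):
    T=np.array(c["cam_to_world"]) if T is None else T
    K=np.array([[c["fx"],0,c["cx"]],[0,c["fy"],c["cy"]],[0,0,1]])
    u=cv2.undistortPoints(np.array(px,float).reshape(-1,1,2),K,np.array(c["dist_coeffs"],float))[:,0]
    d=np.c_[u,np.ones(len(u))]@T[:3,:3].T
    return T[:3,3]+d*((z-T[2,3])/d[:,2])[:,None]
E
python3 - <<'E'
from h import *
c=pickle.load(open("top.pkl","rb"));im=c["image"];hsv=cv2.cvtColor(im,cv2.COLOR_RGB2HSV)
def big(m,box):
    x0,y0,x1,y1=box;k=np.zeros_like(m);k[y0:y1,x0:x1]=m[y0:y1,x0:x1]
    cs,_=cv2.findContours(k,0,1);return max(cs,key=cv2.contourArea)
b=big(cv2.inRange(hsv,(105,120,40),(130,255,255)),(80,240,190,350))
r=cv2.minAreaRect(b);box=cv2.boxPoints(r);print("tray px",r);P=ray(c,box,.015);print(P.round(4),P.mean(0))
d=big(cv2.inRange(hsv,(0,0,40),(180,40,150)),(430,245,525,335));e=cv2.fitEllipse(d);print("dish",e,ray(c,[e[0]],.022))
x0,y0,x1,y1=320,165,420,245
cv2.imwrite("pics/crop.png",cv2.resize(im[y0:y1,x0:x1,::-1],None,fx=7,fy=7,interpolation=cv2.INTER_CUBIC))
s=pickle.load(open("side.pkl","rb"))["image"]
cv2.imwrite("pics/crop2.png",cv2.resize(s[230:320,320:430,::-1],None,fx=7,fy=6.5,interpolation=cv2.INTER_CUBIC))
E
```

```text
tray px ((134.28811645507812, 296.6811828613281), (58.694732666015625, 79.47595977783203), 20.85445785522461)
[[0.4053 0.4875 0.015 ]
 [0.5744 0.4266 0.015 ]
 [0.5221 0.2982 0.015 ]
 [0.355  0.3612 0.015 ]] [0.46419982 0.39337713 0.015     ]
dish ((476.73382568359375, 289.7696228027344), (105.54967498779297, 111.07886505126953), 95.1755142211914) [[ 0.45760007 -0.39259546  0.022     ]]
```

View pics/crop.png

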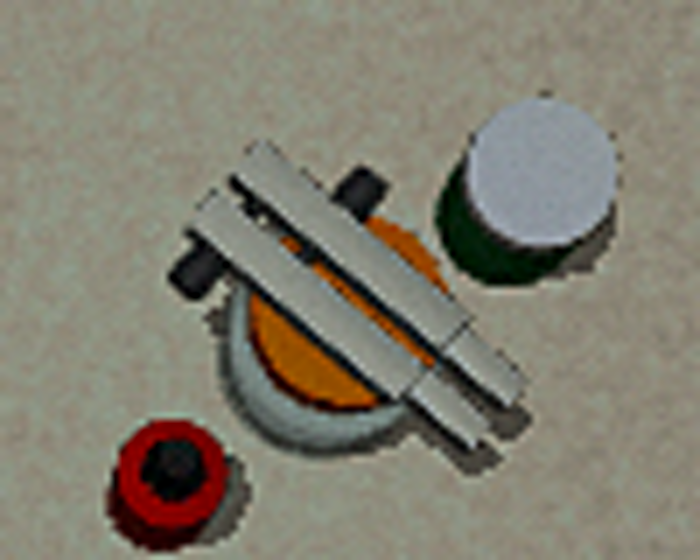

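Crop: clamp bars run from upper left end (mid ≈(225,185)) to the tips at lower right (≈(500,415)); knobs at (195,265) and (360,190), so clamp +x points up-left. Dropper is at (170,480), pot at (540,170).

```bash
python3 - <<'E'
from h import *
c=pickle.load(open("top.pkl","rb"))
f=lambda x,y:(320+(x-3)/7,165+(y-3)/7)
for n,p,z in [("end+",(225,187),.103),("end-",(502,417),.1),("knobA",(190,275),.097),("knobB",(363,188),.097),("pot",(542,172),.072),("drop tip",(175,468),.1),("dropbody",(168,480),.06)]:
    print(n,ray(c,[f(*p)],z).round(4))
print("dish",ray(c,[(477.5,290.5)],.022),"spray",ray(c,[(286,305)],.15))
im=c["image"][165:245,320:420];hsv=cv2.cvtColor(im,cv2.COLOR_RGB2HSV)
m=cv2.inRange(hsv,(8,150,60),(20,255,255));pts=np.argwhere(m)[:,::-1]+[320,165]
h=cv2.convexHull(pts.astype(np.int32));W=ray(c,h[:,0],.087);print("lid enclosing",cv2.minEnclosingCircle(W[:,:2].astype(np.float32)))
E
```

```text
end+ [[ 0.6765 -0.1083  0.103 ]]
end- [[ 0.6029 -0.1909  0.1   ]]
knobA [[ 0.6505 -0.097   0.097 ]]
knobB [[ 0.6764 -0.1517  0.097 ]]
pot [[ 0.6857 -0.2122  0.072 ]]
drop tip [[ 0.5899 -0.0901  0.1   ]]
dropbody [[ 0.5916 -0.0904  0.06  ]]
dish [[ 0.45589505 -0.39423033  0.022     ]] spray [[0.43852907 0.03514413 0.15      ]]
lid enclosing ((0.6386070251464844, -0.14714057743549347), 0.03186381235718727)
```

Call:
{"fn": "servo_tool", "kwargs": {"targets": [[[-0.324,-0.247,0,0.15,0.3],[-0.324,-0.247,0,0.3,0.3],[-0.324,-0.247,0,0.45,0.3],[-0.324,-0.247,0,0.6,0.3],[-0.324,-0.247,0,0.75,0.3],[-0.324,-0.247,0,0.9,0.3],[-0.324,-0.247,0,1.0,0.3],[-0.324,-0.247,0,1.0,0.3]]]}}

```text
t: 0.95
tool_pos: [0.4165, 0.1949, 0.2313]
ee_rot: [180.0, -0.0, 101.7]
ft_force: [0.9, 0.4, 0.3]
gripper_width: 0.658
finger_force: 0.0
```

Call:
{"fn": "servo_tool", "kwargs": {"targets": [[[-0.388,0.141,0,0.15,0.3],[-0.388,0.141,0,0.3,0.3],[-0.388,0.141,0,0.45,0.3],[-0.388,0.141,0,0.6,0.3],[-0.388,0.141,0,0.75,0.3],[-0.388,0.141,0,0.9,0.3],[-0.388,0.141,0,0.93,0.3],[-0.388,0.141,0,0.93,0.3]]]}}

```text
t: 1.75
tool_pos: [0.6269, -0.1454, 0.2309]
ee_rot: [-180.0, -0.0, 48.4]
ft_force: [0.9, 0.3, -1.0]
gripper_width: 0.652
finger_force: 0.0
```

```bash
cat >> h.py <<'E'
from scipy.spatial.transform import Rotation as R
def wrist(name=None):
    from workcell import ctrl,eyes
    s=ctrl.sense();c=eyes.read_camera("wrist")
    T=np.eye(4);T[:3,:3]=R.from_euler("xyz",s["ee_rot"],degrees=True).as_matrix();T[:3,3]=s["tool_pos"]
    c["cam_to_world"]=T@np.array(c["hand_eye"]);print(s["t"],s["tool_pos"],s["ee_rot"],s["gripper_width"],s["finger_force"],s["ft_force"])
    pickle.dump(c,open("wrist.pkl","wb"))
    if name: cv2.imwrite(f"pics/{name}.png",c["image"][:,:,::-1])
    return c
E
python3 -c "
from h import *
wrist('w1')"
```

```text
1.75 [ 0.62691834 -0.14539688  0.23090378] [-1.79961959e+02 -6.09729371e-03  4.84081182e+01] 0.6518831968113478 0.0 [ 0.88168738  0.31798501 -0.99825962]
```

View pics/w1.png

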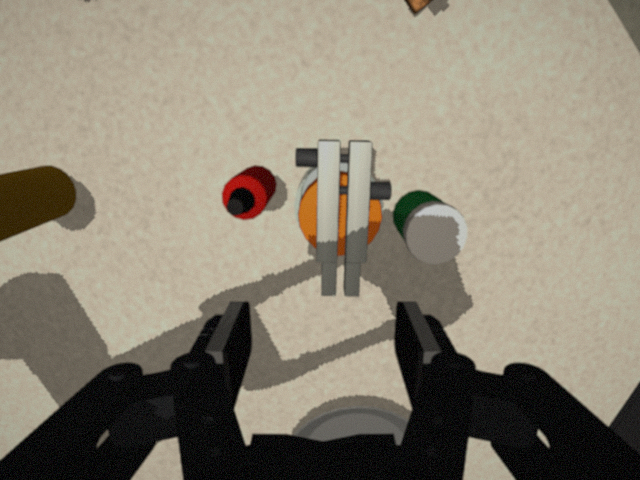

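Wrist view: clamp mid line from (345,140) at the +x end to (340,295) at the tips; lid behind it centred near (341,212); dropper (245,195) and pot (432,230) to the sides.

```bash
python3 - <<'E'
from h import *
c=pickle.load(open("wrist.pkl","rb"))
a,b=ray(c,[(344.5,140)],.103)[0],ray(c,[(340.5,296)],.1)[0]
d=a-b;print(a,b,np.linalg.norm(d[:2]),np.degrees(np.arctan2(d[1],d[0])))
u=d[:2]/np.linalg.norm(d[:2]);print("origin",a[:2]-.05*u,"grip",a[:2]-.064*u)
hsv=cv2.cvtColor(c["image"],cv2.COLOR_RGB2HSV)
m=cv2.inRange(hsv,(8,150,60),(20,255,255));m[:150]=0;m[280:]=0;m[:,:290]=0;m[:,400:]=0
h=cv2.convexHull(np.argwhere(m)[:,::-1].astype(np.int32));W=ray(c,h[:,0],.087);print("lid",cv2.minEnclosingCircle(W[:,:2].astype(np.float32)))
E
```

```text
[ 0.67575722 -0.10851917  0.103     ] [ 0.60023489 -0.19197856  0.1       ] 0.11255706543206691 47.858084709118295
origin [ 0.64220876 -0.14559343] grip [ 0.63281519 -0.15597422]
lid ((0.6385534405708313, -0.1472824662923813), 0.030814379453659058)
```

Call:
{"fn": "servo_tool", "kwargs": {"targets": [[[0,0,0.03,0,0.3],[0,0,0.06,0,0.3],[0,0,0.09,0,0.3],[0,0,0.09,0,0.3],[0,0,0.09,0,0.3]]]}}

```text
t: 2.3
tool_pos: [0.6262, -0.1433, 0.1412]
ee_rot: [-179.9, 0.0, 48.5]
ft_force: [-0.2, 1.2, 0.7]
gripper_width: 0.649
finger_force: 0.0
```

Call:
{"fn": "servo_tool", "kwargs": {"targets": [[[-0.005,0.0135,0.0,0.008,0.3],[-0.005,0.0135,0.015,0.008,0.3],[-0.005,0.0135,0.03,0.008,0.3],[-0.005,0.0135,0.042,0.008,0.3],[-0.005,0.0135,0.052,0.008,0.3],[-0.005,0.0135,0.052,0.008,0.3],[-0.005,0.0135,0.052,0.008,0.3]]]}}

```text
t: 3.0
tool_pos: [0.6335, -0.1565, 0.0897]
ee_rot: [180.0, -0.0, 48.0]
ft_force: [-0.3, 0.2, 0.3]
gripper_width: 0.65
finger_force: 0.0
```

```bash
python3 -c "
from h import *
wrist('w2')"
```

```text
3.0 [ 0.63350271 -0.15646075  0.08968125] [ 1.79960393e+02 -1.54953866e-02  4.80026328e+01] 0.6501026609249295 0.0 [-0.28458253  0.23939191  0.30630495]
```

View pics/w2.png

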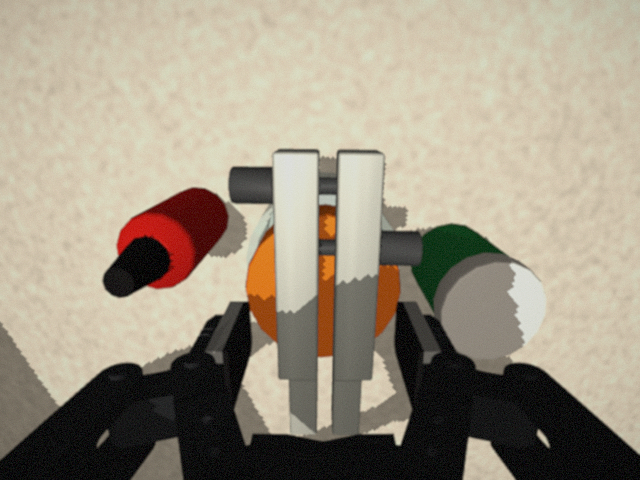

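Fingers straddle the bars symmetrically (bars at columns 272–382, pads at 235/410). Closing.

Call:
{"fn": "servo_tool", "kwargs": {"targets": [[[0,0,0.003,0,-0.2],[0,0,0.003,0,-0.5],[0,0,0.003,0,-1],[0,0,0.003,0,-1],[0,0,0.003,0,-1],[0,0,0.003,0,-1],[0,0,0.003,0,-1]]], "newtons": 40}}

```text
t: 3.75
tool_pos: [0.6336, -0.1565, 0.0869]
ee_rot: [179.9, -0.0, 48.0]
ft_force: [0.1, -0.2, 5.2]
gripper_width: 0.41
finger_force: 42.0
```

Call:
{"fn": "servo_tool", "kwargs": {"targets": [[[0,0,-0.003,0,-1],[0,0,-0.01,0,-1],[0,0,-0.025,0,-1],[0,0,-0.05,0,-1],[0,0,-0.08,0,-1],[0,0,-0.11,0,-1],[0,0,-0.14,0,-1],[0,0,-0.14,0,-1]]]}}

```text
t: 4.55
tool_pos: [0.635, -0.1568, 0.2307]
ee_rot: [179.6, -0.2, 48.0]
ft_force: [0.7, -0.6, -3.3]
gripper_width: 0.407
finger_force: 41.2
```

```bash
python3 -c "
from h import *
wrist('w3')
from workcell import eyes
cv2.imwrite('pics/t3.png',eyes.read_camera('top')['image'][:,:,::-1])"
```

```text
4.55 [ 0.63501672 -0.15682611  0.2307256 ] [ 1.79584260e+02 -1.77432149e-01  4.80075399e+01] 0.4071071907321782 41.18367612361908 [ 0.74296972 -0.63394857 -3.27671296]
```

View pics/w3.png

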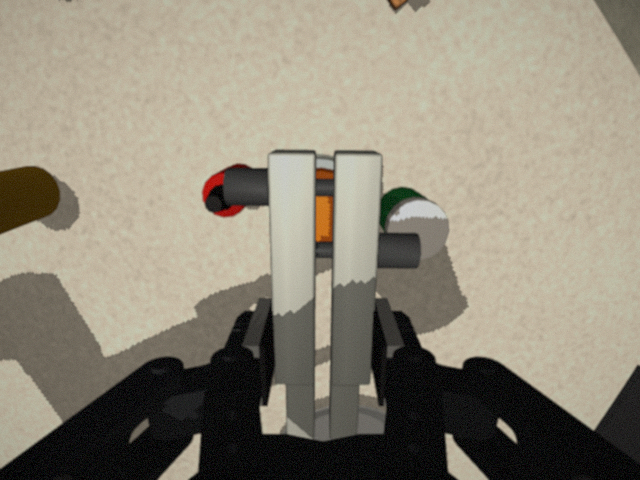

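Clamp sits level in the grip, and the lid stays on the jar at (322,210). Carrying it to the tray.

Call:
{"fn": "servo_tool", "kwargs": {"targets": [[[0.01,-0.016,0,-0.05,-1],[0.03,-0.048,0,-0.18,-1],[0.055,-0.088,0,-0.32,-1],[0.08,-0.128,0,-0.46,-1],[0.105,-0.168,0,-0.6,-1],[0.13,-0.209,0,-0.74,-1],[0.155,-0.249,0,-0.88,-1],[0.18,-0.289,0,-1.0,-1]]]}}

```text
t: 5.45
tool_pos: [0.5356, 0.1732, 0.2241]
ee_rot: [-179.7, -0.1, 105.7]
ft_force: [1.6, 0.0, -2.8]
gripper_width: 0.41
finger_force: 41.2
```

Call:
{"fn": "servo_tool", "kwargs": {"targets": [[[0.035,0,0,-0.14,-1],[0.07,0.0,0,-0.28,-1],[0.105,0.001,0,-0.42,-1],[0.14,0.001,0,-0.56,-1],[0.17,0.002,0,-0.7,-1],[0.2,0.002,0,-0.84,-1],[0.223,0.002,0,-0.95,-1],[0.223,0.002,0,-0.95,-1]]]}}

```text
t: 6.25
tool_pos: [0.4784, 0.3894, 0.2237]
ee_rot: [-179.9, -0.3, 160.1]
ft_force: [0.2, 0.1, -2.9]
gripper_width: 0.41
finger_force: 41.1
```

Call:
{"fn": "servo_tool", "kwargs": {"targets": [[[0,0,0,0,-1],[0,0,0,0,-1]]]}}

```text
t: 6.45
tool_pos: [0.481, 0.3857, 0.2251]
ee_rot: [-179.9, -0.1, 159.7]
ft_force: [0.9, 0.5, -2.8]
gripper_width: 0.41
finger_force: 41.1
```

```bash
python3 - <<'E'
from h import *
c=wrist('w4')
hsv=cv2.cvtColor(c["image"],cv2.COLOR_RGB2HSV)
m=cv2.inRange(hsv,(105,110,30),(130,255,255));cs,_=cv2.findContours(m,0,1)
h=cv2.convexHull(np.vstack([q for q in cs if cv2.contourArea(q)>300]));print(cv2.boundingRect(h))
ap=cv2.approxPolyDP(h,8,True)[:,0];print(ap.tolist());print(ray(c,ap,.015).round(4))
E
```

```text
6.45 [0.48095748 0.38568044 0.22513221] [-1.79860436e+02 -7.58951639e-02  1.59715083e+02] 0.4100330302193409 41.13237798213959 [ 0.85395539  0.50926745 -2.75285983]
(243, 81, 397, 311)
[[639, 389], [252, 276], [243, 81], [404, 82], [638, 319]]
[[0.7937 0.6469 0.015 ]
 [0.5176 0.2999 0.015 ]
 [0.3557 0.3604 0.015 ]
 [0.4027 0.485  0.015 ]
 [0.7009 0.6521 0.015 ]]
```

View pics/w4.png

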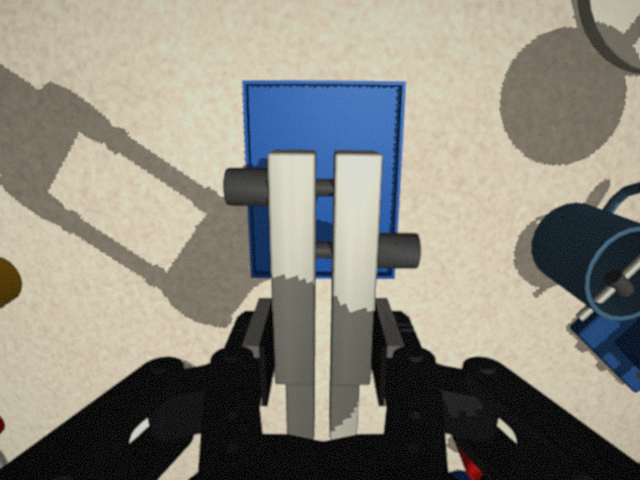

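Tray corners (243,81), (404,82), (252,276) agree with the top camera, and the clamp is aligned with the tray. Lowering.

Call:
{"fn": "servo_tool", "kwargs": {"targets": [[[0.006,0,0.02,0,-1],[0.006,0,0.05,0,-1],[0.006,0,0.08,0,-1],[0.006,0,0.11,0,-1],[0.006,0,0.14,0,-1],[0.006,0,0.165,0,-1],[0.006,0,0.175,0,-1],[0.006,0,0.18,0,-1]]]}}

```text
t: 7.3
tool_pos: [0.4761, 0.3877, 0.0454]
ee_rot: [-179.9, -0.1, 159.7]
ft_force: [0.9, 0.9, -2.8]
gripper_width: 0.411
finger_force: 41.1
```

Call:
{"fn": "servo_tool", "kwargs": {"targets": [[[0,0,0.01,0,-1],[0,0,0.018,0,-1],[0,0,0.026,0,-1],[0,0,0.032,0,-1],[0,0,0.034,0,-1],[0,0,0.034,0,-1]]]}}

```text
t: 7.9
tool_pos: [0.4761, 0.3886, 0.0121]
ee_rot: [-180.0, -0.0, 159.7]
ft_force: [-0.4, -0.5, -3.1]
gripper_width: 0.41
finger_force: 41.1
```

Call:
{"fn": "servo_tool", "kwargs": {"targets": [[[0,0,0.003,0,-1],[0,0,0.005,0,-1],[0,0,0.007,0,-1],[0,0,0.008,0,-1],[0,0,0.008,0,-1]]]}}

```text
t: 8.4
tool_pos: [0.4761, 0.3886, 0.0042]
ee_rot: [-180.0, -0.0, 159.7]
ft_force: [0.5, 1.6, -2.8]
gripper_width: 0.41
finger_force: 41.1
```

Call:
{"fn": "servo_tool", "kwargs": {"targets": [[[0,0,0.001,0,-1],[0,0,0.001,0,-1]]]}}

```text
t: 8.6
tool_pos: [0.4762, 0.3886, 0.0033]
ee_rot: [180.0, -0.0, 159.7]
ft_force: [-0.6, -0.0, -2.8]
gripper_width: 0.405
finger_force: 41.1
```

Call:
{"fn": "servo_tool", "kwargs": {"targets": [[[0,0,0.0005,0,-1],[0,0,0.001,0,-1],[0,0,0.001,0,-1]]]}}

```text
t: 8.9
tool_pos: [0.4763, 0.3887, 0.0029]
ee_rot: [180.0, 0.0, 159.7]
ft_force: [-0.7, -1.0, 2.1]
gripper_width: 0.41
finger_force: 41.7
```

Contact made (about 5 N change). Open partly and rise.

Call:
{"fn": "servo_tool", "kwargs": {"targets": [[[0,0,0,0,0.0],[0,0,0,0,0.2],[0,0,0,0,0.3],[0,0,0,0,0.3],[0,0,-0.01,0,0.3],[0,0,-0.03,0,0.3],[0,0,-0.06,0,0.3],[0,0,-0.1,0,0.3]]]}}

```text
t: 9.7
tool_pos: [0.4751, 0.3879, 0.1024]
ee_rot: [-179.8, -0.1, 159.7]
ft_force: [0.5, 0.4, 1.0]
gripper_width: 0.644
finger_force: 0.0
```

Call:
{"fn": "servo_tool", "kwargs": {"targets": [[[0,0,-0.04,0,1],[0,0,-0.08,0,1],[0,0,-0.12,0,1],[0,0,-0.12,0,1]]]}}

```text
t: 10.1
tool_pos: [0.4792, 0.3906, 0.23]
ee_rot: [179.4, 0.5, 159.7]
ft_force: [0.4, 0.2, -0.4]
gripper_width: 1.0
finger_force: 0.0
```

```bash
python3 - <<'E'
from h import *
from workcell import eyes
c=wrist()
t=eyes.read_camera("top");pickle.dump(t,open("top2.pkl","wb"))
cv2.imwrite("pics/v5.png",np.hstack([cv2.resize(c["image"],(400,300)),cv2.resize(t["image"],(400,300))])[:,:,::-1])
E
```

```text
10.1 [0.47916701 0.39061854 0.23003959] [179.35392107   0.47973497 159.73147419] 1.000364576315382 0.0 [ 0.35309815  0.24020054 -0.42715505]
```

View pics/v5.png

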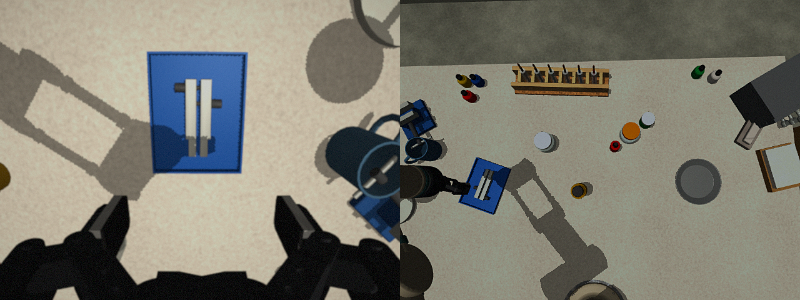

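Clamp lies in the tray centre and the orange lid is still on the jar, with the bystanders in place. Next I measure the lid, dropper and pot again from the top.

```bash
python3 - <<'E'
from h import *
c=pickle.load(open("top2.pkl","rb"));im=c["image"];hsv=cv2.cvtColor(im,cv2.COLOR_RGB2HSV)
m=cv2.inRange(hsv,(8,150,100),(20,255,255));k=m*0;k[180:240,330:420]=m[180:240,330:420]
cs,_=cv2.findContours(k,0,1);h=max(cs,key=cv2.contourArea);W=ray(c,h[:,0],.087);print("lid",cv2.minEnclosingCircle(W[:,:2].astype(np.float32)),cv2.fitEllipse(h))
g=cv2.inRange(hsv,(0,0,60),(180,40,125));k=g*0;k[240:340,430:525]=g[240:340,430:525];k=cv2.morphologyEx(k,cv2.MORPH_OPEN,np.ones((5,5)))
cs,_=cv2.findContours(k,0,1);h=max(cs,key=cv2.contourArea);W=ray(c,h[:,0],.022);print("dish",cv2.minEnclosingCircle(W[:,:2].astype(np.float32)),cv2.boundingRect(h))
E
```

```text
lid ((0.6407654285430908, -0.1476508229970932), 0.030657395720481873) ((369.5301818847656, 208.54150390625), (26.480993270874023, 27.1993465423584), 120.64933013916016)
dish ((0.4638795256614685, -0.40078455209732056), 0.07507456839084625) (449, 264, 62, 53)
```

Call:
{"fn": "servo_tool", "kwargs": {"targets": [[[-0.02,-0.028,0,0.05,1],[-0.045,-0.06,0,0.1,1],[-0.07,-0.094,0,0.15,1],[-0.095,-0.127,0,0.2,1],[-0.12,-0.16,0,0.25,1],[-0.145,-0.194,0,0.3,1],[-0.17,-0.227,0,0.35,1],[-0.195,-0.26,0,0.35,1]]]}}

```text
t: 11.0
tool_pos: [0.5681, 0.0755, 0.2206]
ee_rot: [-179.9, -0.2, 139.6]
ft_force: [-0.9, 0.1, 0.2]
gripper_width: 0.996
finger_force: 0.0
```

Call:
{"fn": "servo_tool", "kwargs": {"targets": [[[-0.035,-0.022,0,0.1,1],[-0.07,-0.044,0,0.2,1],[-0.105,-0.066,0,0.2,1],[-0.14,-0.088,0,0.2,1],[-0.17,-0.106,0,0.2,1],[-0.199,-0.123,0,0.2,1],[-0.199,-0.123,0,0.2,1],[-0.199,-0.123,0,0.2,1]]]}}

```text
t: 11.8
tool_pos: [0.6402, -0.1456, 0.2202]
ee_rot: [-179.9, -0.2, 128.1]
ft_force: [-0.5, 1.6, 0.1]
gripper_width: 0.998
finger_force: 0.0
```

```bash
python3 - <<'E'
from h import *
c=wrist('w6')
hsv=cv2.cvtColor(c["image"],cv2.COLOR_RGB2HSV)
m=cv2.inRange(hsv,(8,150,60),(20,255,255));cs,_=cv2.findContours(m,0,1);h=max(cs,key=cv2.contourArea)
print(cv2.boundingRect(h));W=ray(c,h[:,0],.087);print("lid",cv2.minEnclosingCircle(W[:,:2].astype(np.float32)))
E
```

```text
11.8 [ 0.64020898 -0.14561704  0.22021821] [-179.90157101   -0.22525998  128.1251198 ] 0.9983429467744103 0.0 [-0.50742331  1.55513882  0.1209071 ]
(278, 188, 85, 85)
lid ((0.6366186738014221, -0.14775796234607697), 0.03160940855741501)
```

View pics/w6.png

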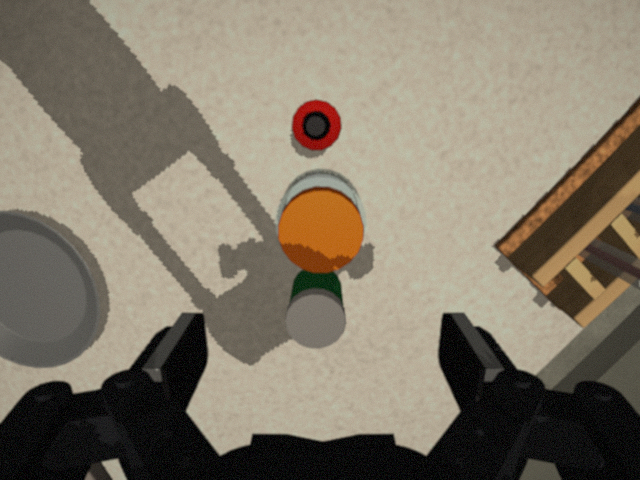

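Lid is clear at about (320,230), with dropper (317,125) above and pot (316,320) below it. Fingers close left and right, which is free space.

Call:
{"fn": "servo_tool", "kwargs": {"targets": [[[0,0,0.02,0,1],[0,0,0.05,0,1],[0,0,0.08,0,1],[0,0,0.08,0,1],[0,0,0.08,0,1]]]}}

```text
t: 12.35
tool_pos: [0.6408, -0.144, 0.1423]
ee_rot: [-180.0, -0.1, 128.3]
ft_force: [0.1, 0.5, 0.3]
gripper_width: 1.005
finger_force: 0.0
```

```bash
python3 - <<'E'
from h import *
c=wrist()
hsv=cv2.cvtColor(c["image"],cv2.COLOR_RGB2HSV)
m=cv2.inRange(hsv,(8,150,60),(20,255,255));cs,_=cv2.findContours(m,0,1);h=max(cs,key=cv2.contourArea)
print(cv2.boundingRect(h));W=ray(c,h[:,0],.087);print("lid",cv2.minEnclosingCircle(W[:,:2].astype(np.float32)))
E
```

```text
12.35 [ 0.6407615  -0.14403659  0.14230336] [-1.79972503e+02 -7.70233306e-02  1.28296769e+02] 1.0046298456973606 0.0 [0.13620381 0.53247129 0.34609088]
(260, 211, 115, 115)
lid ((0.6360626816749573, -0.14704565703868866), 0.03232096508145332)
```

Call:
{"fn": "servo_tool", "kwargs": {"targets": [[[-0.001,-0.004,0.01,0,1],[-0.001,-0.004,0.025,0,1],[-0.001,-0.004,0.04,0,1],[-0.001,-0.004,0.055,0,1],[-0.001,-0.004,0.068,0,1],[-0.001,-0.004,0.078,0,1],[-0.001,-0.004,0.082,0,1],[-0.001,-0.004,0.082,0,1]]]}}

```text
t: 13.2
tool_pos: [0.6385, -0.1486, 0.0599]
ee_rot: [-180.0, -0.0, 128.2]
ft_force: [-0.1, 1.5, 0.5]
gripper_width: 0.996
finger_force: 0.0
```

Call:
{"fn": "servo_tool", "kwargs": {"targets": [[[0,0,0,0,0.75],[0,0,0,0,0.6],[0,0,0,0,0.5],[0,0,0,0,0.44],[0,0,0,0,0.4],[0,0,0,0,0.35],[0,0,0,0,0.3],[0,0,0,0,0.3]]], "newtons": 25}}

```text
t: 14.0
tool_pos: [0.6392, -0.1488, 0.0613]
ee_rot: [179.9, 0.1, 128.2]
ft_force: [-0.6, 1.2, 6.1]
gripper_width: 0.717
finger_force: 26.5
```

Call:
{"fn": "servo_tool", "kwargs": {"targets": [[[0,0,-0.003,0,0.3],[0,0,-0.007,0,0.3],[0,0,-0.013,0,0.3],[0,0,-0.02,0,0.3],[0,0,-0.028,0,0.3],[0,0,-0.036,0,0.3],[0,0,-0.045,0,0.3],[0,0,-0.055,0,0.3]]]}}

```text
t: 14.8
tool_pos: [0.6386, -0.1486, 0.1161]
ee_rot: [180.0, 0.0, 128.2]
ft_force: [0.0, -0.3, -0.6]
gripper_width: 0.724
finger_force: 27.3
```

Call:
{"fn": "servo_tool", "kwargs": {"targets": [[[0,0,-0.015,0,0.3],[0,0,-0.035,0,0.3],[0,0,-0.06,0,0.3],[0,0,-0.085,0,0.3],[0,0,-0.1,0,0.3],[0,0,-0.1,0,0.3]]]}}

```text
t: 15.4
tool_pos: [0.6401, -0.1491, 0.2189]
ee_rot: [179.8, 0.3, 128.2]
ft_force: [-0.0, -0.1, -0.2]
gripper_width: 0.717
finger_force: 27.3
```

```bash
python3 - <<'E'
from h import *
from workcell import eyes
c=wrist()
s=eyes.read_camera("side")
cv2.imwrite("pics/v7.png",np.hstack([cv2.resize(c["image"],(400,300)),s["image"][170:320:,260:460].repeat(2,0).repeat(2,1)])[:,:,::-1])
E
```

```text
15.4 [ 0.64013625 -0.14911907  0.21887098] [179.79932523   0.30357854 128.21923193] 0.7166633269731044 27.330890502780676 [-0.04826372 -0.0618989  -0.19799689]
```

View pics/v7.png

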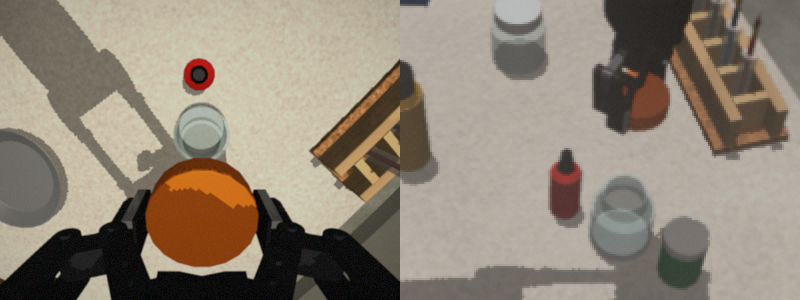

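Lid is held level, the jar stands open in place, and dropper and pot are undisturbed. Moving to the dish.

Call:
{"fn": "servo_tool", "kwargs": {"targets": [[[-0.006,-0.022,0,0,0.3],[-0.016,-0.06,0,0,0.3],[-0.027,-0.1,0,0,0.3],[-0.037,-0.14,0,0,0.3],[-0.048,-0.18,0,0,0.3],[-0.059,-0.22,0,0,0.3],[-0.07,-0.26,0,0,0.3],[-0.079,-0.296,0,0,0.3]]]}}

```text
t: 16.3
tool_pos: [0.453, -0.3947, 0.2136]
ee_rot: [-180.0, -0.2, 128.2]
ft_force: [0.3, -0.7, -1.3]
gripper_width: 0.725
finger_force: 27.4
```

Call:
{"fn": "servo_tool", "kwargs": {"targets": [[[0,0,0,0,0.3],[0,0,0,0,0.3]]]}}

```text
t: 16.5
tool_pos: [0.454, -0.3938, 0.2138]
ee_rot: [180.0, -0.2, 128.1]
ft_force: [0.4, 0.2, -1.2]
gripper_width: 0.721
finger_force: 27.4
```

```bash
python3 - <<'E'
from h import *
c=pickle.load(open("side.pkl","rb"));print("side dish rim",ray(c,[(326.5,411)],.022))
t=pickle.load(open("top.pkl","rb"));g=cv2.cvtColor(t["image"],cv2.COLOR_RGB2GRAY)[240:340,430:525]
H=cv2.HoughCircles(cv2.medianBlur(g,3),cv2.HOUGH_GRADIENT,1,20,param1=80,param2=15,minRadius=33,maxRadius=40);print(H[0][:3])
p=H[0][0];print(ray(t,[(p[0]+430,p[1]+240)],.022))
E
```

```text
side dish rim [[ 0.45525022 -0.39860199  0.022     ]]
[[46.5 50.5 37.3]]
[[ 0.45595764 -0.39194762  0.022     ]]
```

Call:
{"fn": "servo_tool", "kwargs": {"targets": [[[0.0,0.001,0.02,0,0.3],[0,0.001,0.05,0,0.3],[0,0.001,0.08,0,0.3],[0,0.001,0.11,0,0.3],[0,0.001,0.14,0,0.3],[0,0.001,0.16,0,0.3],[0,0.001,0.174,0,0.3],[0,0.001,0.184,0,0.3]]]}}

```text
t: 17.3
tool_pos: [0.4559, -0.391, 0.0294]
ee_rot: [180.0, -0.2, 128.3]
ft_force: [0.4, 0.5, -0.7]
gripper_width: 0.719
finger_force: 27.4
```

Call:
{"fn": "servo_tool", "kwargs": {"targets": [[[0,0,0.008,0,0.3],[0,0,0.014,0,0.3],[0,0,0.019,0,0.3],[0,0,0.023,0,0.3],[0,0,0.025,0,0.3],[0,0,0.026,0,0.3],[0,0,0.026,0,0.3]]]}}

```text
t: 18.0
tool_pos: [0.4558, -0.3933, 0.0054]
ee_rot: [180.0, 0.0, 128.2]
ft_force: [-0.2, 0.4, -0.5]
gripper_width: 0.717
finger_force: 27.4
```

Call:
{"fn": "servo_tool", "kwargs": {"targets": [[[0,0,0.001,0,0.3],[0,0,0.002,0,0.3],[0,0,0.003,0,0.3],[0,0,0.003,0,0.3]]]}}

```text
t: 18.4
tool_pos: [0.4557, -0.3931, 0.0021]
ee_rot: [180.0, -0.0, 128.2]
ft_force: [-0.1, 0.4, -0.3]
gripper_width: 0.719
finger_force: 27.4
```

Call:
{"fn": "servo_tool", "kwargs": {"targets": [[[0,0,0.001,0,0.3],[0,0,0.002,0,0.3],[0,0,0.002,0,0.3]]]}}

```text
t: 18.7
tool_pos: [0.4558, -0.3933, 0.0007]
ee_rot: [180.0, 0.0, 128.2]
ft_force: [-1.1, 1.2, 3.3]
gripper_width: 0.721
finger_force: 29.4
```

Contact. Release gently, then rise.

Call:
{"fn": "servo_tool", "kwargs": {"targets": [[[0,0,0,0,0.48],[0,0,0,0,0.54],[0,0,0,0,0.62],[0,0,0,0,0.66],[0,0,-0.004,0,0.7],[0,0,-0.01,0,0.7],[0,0,-0.02,0,0.7],[0,0,-0.035,0,0.7]]]}}

```text
t: 19.5
tool_pos: [0.4555, -0.3929, 0.0357]
ee_rot: [180.0, -0.1, 128.2]
ft_force: [0.4, 0.6, -0.0]
gripper_width: 0.854
finger_force: 0.0
```

Call:
{"fn": "servo_tool", "kwargs": {"targets": [[[0,0,-0.03,0,0.7],[0,0,-0.07,0,0.7],[0,0,-0.11,0,0.7],[0,0,-0.15,0,0.7],[0,0,-0.18,0,0.7],[0,0,-0.18,0,0.7],[0,0,-0.18,0,0.7]]]}}

```text
t: 20.2
tool_pos: [0.4559, -0.3933, 0.2167]
ee_rot: [180.0, 0.1, 128.2]
ft_force: [-1.3, 0.5, 0.4]
gripper_width: 0.849
finger_force: 0.0
```

```bash
python3 - <<'E'
from h import *
from workcell import eyes
c=wrist()
def lid(c,z):
    hsv=cv2.cvtColor(c["image"],cv2.COLOR_RGB2HSV)
    m=cv2.inRange(hsv,(8,150,60),(20,255,255));cs,_=cv2.findContours(m,0,1);h=max(cs,key=cv2.contourArea)
    print(cv2.contourArea(h),cv2.fitEllipse(h),cv2.minEnclosingCircle(ray(c,h[:,0],z)[:,:2].astype(np.float32)))
lid(c,.026)
s=eyes.read_camera("side");s["image"][:330]=0;s["image"][:,:250]=0;s["image"][:,400:]=0;lid(s,.026)
E
```

```text
20.2 [ 0.45586484 -0.39328231  0.21672853] [1.79983861e+02 1.37947459e-01 1.28219486e+02] 0.8489371381106683 0.0 [-1.26203811  0.49956535  0.38623293]
3958.0 ((322.4834899902344, 209.14898681640625), (70.59744262695312, 71.42326354980469), 169.82305908203125) ((0.45302119851112366, -0.39258873462677), 0.031412798911333084)
736.5 ((325.7524719238281, 408.7165222167969), (30.22736930847168, 31.107954025268555), 26.66322135925293) ((0.4545135200023651, -0.395100861787796), 0.03089650720357895)
```

```bash
python3 -c "
from workcell import ctrl
print(ctrl.close_job())"
```

```text
the job is handed in; nothing more can be done
None
```

I laid the clamp flat in the blue tray and set the orange lid upright in the dish, about 3 mm from its centre. The jar was open and standing in place when last checked, and I handed the job in at about 20 s; no verdict was returned.

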